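# Close and stack the fittings pots

## Robot

A 6-joint arm with a two-finger parallel gripper is mounted at the origin on the work surface. World frame = base frame: x ahead of the robot, y to its left, z up, the work surface at z = 0. Lengths are in mm, angles in rad, forces in N, time in s.
With the tool pointing down it reaches from about 325 to 750 mm from the base axis. Payload 7.6 kg.
Tool frame: the origin (TCP) lies midway between the tips of the shut fingers; the grasp point (between the pads) lies 19 mm behind it (env.grip_depth is the distance from the TCP to the grasp point, in mm); z points along the fingers, y is the line along which they close (so a half turn about z gives the same grasp; the last joint's range is limited). The gripper opens to 85 mm and grips with 20 to 120 N. Pads are 22 mm wide; open, the fingers measure 114 mm over their backs; the gripper's body (76 mm by 85 mm) begins 54 mm behind the grasp point. The pads swing forward as they close: fully open they stand 13 mm farther back than shut.
Start: joints at [-1.185, 0.052, 1.401, -0, 1.689, -0.07], TCP at [231.121, -471.411, 231.323] pointing down, gripper open.
Joint ranges: [-2.9, 2.9], [-0.91, 2.17], [0.12, 2.37], [-1.06, 4.2], [0.26, 2.73], [-2.93, 2.93]. Speed limits (rad/s): [2.57, 2.57, 3.01, 3.14, 3.14, 3.14].

## Interface

Orientations are given as a unit quaternion [w, x, y, z].
In Python, from workcell import env, camera, spot_in, silhouettes, readout gives the robot as it stands. Calls block until the motion is done:
- env.move_pose(position, orientation): joint-space move of the TCP to a pose.
- env.line_to(position, rotation=None, feed=150, threshold=None): straight line of the TCP; rotation=None keeps the orientation; feed is the mean speed in mm/s. With threshold (N) it stops when the force on the tool has changed by that much, and returns True; else False.
- env.move_joints(angles): joint-space move.
- env.gripper_to(opening, grasp_force=None): opening from 0.0 (shut) to 1.0 (fully open); grasp_force is the grip in N (None keeps the last); returns when the fingers have stopped.
- env.pause(seconds).
- env.solve_ik(position, orientation): joint angles nearest the present ones, or None.
- camera(name): name is "scene" or "top" or "wrist"; returns a dict with "color" (384x512x3 uint8, blue, green, red), "range_z" (384x512 float32, mm along the optical axis (not along the pixel's ray), 0 where there is no reading), "fovy" (degrees; the focal length in pixels is half the picture's height over the tangent of half this angle, whatever the lens; pixels are square), "cx", "cy" (the principal point, pixels), "world_to_cam" (4x4, takes a point from world to camera coordinates); the wrist camera has in their place "hand_eye" (4x4, takes a point from camera to tool coordinates, whose origin is the TCP and whose axes are the flange's). Camera axes: x right, y up, looking along -z (the intrinsics and any distortion apply to the point x, -y, -z); pixel columns grow to the right and rows downward; lengths in mm; the calibration is good to about 2 mm. The wrist camera is an equidistant fisheye: a pixel r from the principal point sees the ray r / f radians off the axis. A picture is of the moment at which its call begins: read the wrist's pose just before it.
A pose or a line that the arm cannot do raises env.Unreachable and nothing moves.
- env.job_done(): hands the job in; it is judged then, once.
Trained networks look in a picture, given as the dict that the camera call returned (one of the last four; its "shot" number tells which), for a name from the list of things; names that differ only in an ending like _2 or _b are one class to them, and where a whole thing is asked for, a point or a joint stands for the part that bears it (a point fixed in the world has none). Each returns a list of dicts, best first, with "conf" (0 to 1); they miss things now and then, are a little off and sometimes report something else, mostly with a low value. They report only what shows in the picture. A call takes as long as a camera call. They do not tell look-alikes from the thing itself.
- spot_in(picture, target): "xy" ([column, row] in pixels, amid what is visible of it).
- silhouettes(picture, target): "mask" (384x512 bool, what is visible of it) and "xy" ([column, row] in pixels, amid what is visible of it).
Readings, each from a call of its own:
- readout.current_time_s(): time.
- readout.current_joints(): joint angles.
- readout.current_dq(): joint speeds.
- readout.current_joint_efforts(): joint torques, N m.
- readout.current_tcp_pos(): TCP position.
- readout.current_eef_rot(): TCP orientation.
- readout.current_ft_force(): force on the tool from outside, world axes, zero at the start.
- readout.current_moment(): the same for the moment, N m.
- readout.current_opening(): opening from 0.0 (shut) to 1.0 (fully open).
- readout.current_gripper_force(): force on a finger pad.
Only numpy, scipy, OpenCV 4.12 (cv2) and the standard library are available. Lean on these libraries where they do the work, as an engineer would, in place of code of your own. Each camera call takes 0.05 s, during which the arm holds its last target. There are 200 camera calls.

## Task

The fittings taken off the cupboard doors are sorted into three pots; put them away as one stack on the large green pot, where it stands: close the green pot with its green lid, stand the red pot on that and close it with the red lid, then the yellow pot on top, closed with the yellow lid. Every lid must sit fully home and every pot stand level inside the raised rim of the lid below it; keep the pots upright so that nothing spills, set them down gently rather than dropping them, and leave the paint tin, the tape and the sanding block alone.

Things in the scene. Friction and masses are not known exactly. Their poses are not given: they have to be found in the camera images.
- pot_green: large green plastic pot, open on top, loose, with brass cupboard knobs inside below the lid's reach: straight and round, 60 mm across, 62 mm high, wall 3 mm (mouth 54 mm), foot edge bevelled 2 mm; about 300 g. Origin: centre of its underside; z up. The stack is built on this one, where it stands.
- lid_green: green push-in lid of the large pot, right way up, 25 g. Tapered plug 7 mm deep (42 to 49 mm across), loose in the mouth; disc 66 mm across, 7 to 13 mm up (grip its edge); raised rim 2 mm high, 58 mm across inside. Origin: centre of the plug's underside; z up. Home, the disc rests on the pot's rim, origin 55 mm above the pot's; the next pot stands on the disc.
- pot_red: medium red plastic pot, open on top, loose, with steel mounting plates inside below the lid's reach: straight and round, 50 mm across, 52 mm high, wall 3 mm (mouth 44 mm), foot edge bevelled 2 mm; about 180 g. Origin: centre of its underside; z up.
- lid_red: red push-in lid of the medium pot, right way up, 25 g. Tapered plug 7 mm deep (32 to 39 mm across), loose in the mouth; disc 56 mm across, 7 to 13 mm up (grip its edge); raised rim 2 mm high, 48 mm across inside. Origin: centre of the plug's underside; z up. Home, the disc rests on the pot's rim, origin 45 mm above the pot's; the next pot stands on the disc.
- pot_yellow: small yellow plastic pot, open on top, loose, with brass screws inside below the lid's reach: straight and round, 40 mm across, 44 mm high, wall 3 mm (mouth 34 mm), foot edge bevelled 2 mm; about 100 g. Origin: centre of its underside; z up.
- lid_yellow: yellow push-in lid of the small pot, right way up, 25 g. Tapered plug 7 mm deep (22 to 29 mm across), loose in the mouth; disc 46 mm across, 7 to 13 mm up (grip its edge); raised rim 2 mm high, 38 mm across inside. Origin: centre of the plug's underside; z up. Home, the disc rests on the pot's rim, origin 37 mm above the pot's.
- tin: bystander: blue paint tin with a pressed steel lid, closed, loose, 99 mm across, 116 mm high, 0.95 kg. Origin: centre of its underside.
- tape: bystander: cream roll of masking tape lying flat, loose, 110 mm across, hole 76 mm, 36 mm high. Origin: centre of its underside.
- block: bystander: black sanding block with a reddish-brown edge, loose, 60 (x) by 100 (y) by 25 mm high. Origin: centre of its underside.
Not all that is in view belongs to the job. Of the things like the pot_red, leave any that is blue or purple; of the rest the larger one is meant.

How it is judged (in metres and radians):
At the end, for the whole second after the job is handed in: One stack: green pot (within 40 mm of its start), green lid, red pot, red lid, yellow pot, yellow lid. Lids centred on their pots within 6 mm and home within 3 mm; upper pots within 8 mm of the centre of the lid below, standing on its disc; all level within 0.06 rad, released, at rest (horizontal distance between lid_green and pot_green below 0.006 m and z of lid_green in the frame of pot_green between 0.052 and 0.058 m and horizontal distance between lid_red and pot_red below 0.006 m and z of lid_red in the frame of pot_red between 0.042 and 0.048 m and horizontal distance between lid_yellow and pot_yellow below 0.006 m and z of lid_yellow in the frame of pot_yellow between 0.034 and 0.04 m and horizontal distance between pot_red and lid_green below 0.008 m and z of pot_red in the frame of lid_green between 0.0105 and 0.0148 m and horizontal distance between pot_yellow and lid_red below 0.008 m and z of pot_yellow in the frame of lid_red between 0.0105 and 0.0148 m and angle between each of pot_green, lid_green, pot_red, lid_red, pot_yellow, lid_yellow's own z axis and vertical below 0.06 rad and linear speed of each of pot_green, lid_green, pot_red, lid_red, pot_yellow, lid_yellow below 0.02 m/s and distance of pot_green from where it was at the start of the episode below 0.04 m and height (world z) of pot_green below 0.005 m); the robot touches nothing.
It fails at once if a pot is tipped more than about 35 degrees (its fittings would spill) (angle between any of pot_green, pot_red, pot_yellow's own z axis and vertical above 0.6 rad).
It fails at once if the tin, the tape or the sanding block is shifted by more than 20 mm (distance of any of tin, tape, block from where it was at the start of the episode above 0.02 m).
It fails at once if a pot is dropped onto the stack (it arrives, within 20 mm above the lid below it, at more than 0.6 m/s) ((horizontal distance between pot_red and lid_green below 0.03 m and z of pot_red in the frame of lid_green between 0.008 and 0.033 m and linear speed of pot_red above 0.6 m/s) or (horizontal distance between pot_yellow and lid_red below 0.03 m and z of pot_yellow in the frame of lid_red between 0.008 and 0.033 m and linear speed of pot_yellow above 0.6 m/s)).
It also fails if it takes over 112 s, if anything falls off the work surface, if the arm or the gripper's body presses on something with over 40 N, if the wrist force passes 120 N, or if a joint passes its speed limit or range.

## Working session

There is one attempt and no reset: what is moved stays moved. The work goes in short steps, each a Python script; the robot and the scene stay as the last script left them, time stands still between calls to the robot, and variables do not carry over. Pictures are saved under pics/ and viewed, at most 14 in all, crops included, and the job is handed in when it is done.

```bash
ls; mkdir -p pics; cat > h.py <<'E'
import numpy as np, cv2
from workcell import env, camera, spot_in, silhouettes, readout
def cloud(p):
    f=192/np.tan(np.radians(p["fovy"])/2); z=p["range_z"]
    v,u=np.mgrid[0:384,0:512]
    P=np.stack([(u-p["cx"])/f*z,-(v-p["cy"])/f*z,-z,np.ones_like(z)],-1)
    W=P@np.linalg.inv(p["world_to_cam"]).T
    W=W[...,:3]; W[z<=0]=np.nan
    return W
E
python3 - <<'E'
from h import *
s=camera("scene");t=camera("top")
print({k:(v if np.size(v)<17 else v.shape) for k,v in t.items()})
cv2.imwrite("pics/a.png",np.vstack([cv2.resize(np.hstack([s["color"],t["color"]]),(800,300))]))
cv2.imwrite("pics/top.png",cv2.resize(t["color"],(800,600)))
cv2.imwrite("pics/scene.png",cv2.resize(s["color"],(800,600)))
for nm,p in (("scene",s),("top",t)):
    W=cloud(p)
    for n in "pot_green lid_green pot_red lid_red pot_yellow lid_yellow tin tape block".split():
        for d in silhouettes(p,n):
            m=d["mask"]; w=W[m]; w=w[~np.isnan(w[:,0])]
            if len(w)==0: print(nm,n,d["conf"],d["xy"],"nodepth");continue
            zt=np.percentile(w[:,2],95); k=w[w[:,2]>zt-6]
            c,r=cv2.minEnclosingCircle(k[:,:2].astype(np.float32))
            print(nm,n,round(d["conf"],2),np.round(d["xy"]),m.sum(),"ztop %.1f"%zt,"c",np.round(c,1),"r %.1f"%r)
E
```

```text
pics
{'color': (384, 512, 3), 'range_z': (384, 512), 'fovy': 49.51207030906642, 'cx': 259.33553298380133, 'cy': 189.88237251081358, 'world_to_cam': array([[-2.19504627e-02, -9.99755150e-01,  2.79595692e-03,
         2.49387625e+01],
       [ 9.91573475e-01, -2.14135185e-02,  1.27763472e-01,
        -5.82319662e+02],
       [-1.27672318e-01,  5.57686404e-03,  9.91800725e-01,
        -1.07119367e+03],
       [ 0.00000000e+00,  0.00000000e+00,  0.00000000e+00,
         1.00000000e+00]]), 'shot': 2}
scene pot_green 0.86 [338. 197.] 736 ztop 62.8 c [623.  217.7] r 32.4
scene pot_green 0.65 [268. 219.] 370 ztop 16.9 c [617.6  32.3] r 34.3
scene lid_green 0.6 [265. 216.] 331 ztop 16.8 c [620.  34.] r 33.6
scene pot_red 0.68 [289. 157.] 321 ztop 53.6 c [396.2 169.9] r 64.0
scene pot_red 0.66 [298. 173.] 386 ztop 53.4 c [454.1 171.9] r 26.9
scene pot_red 0.66 [262. 176.] 217 ztop 40.4 c [441.6  82.3] r 22.2
scene pot_red 0.46 [328. 169.] 182 ztop 36.6 c [452.  264.8] r 19.5
scene lid_red 0.76 [173. 242.] 301 ztop 16.6 c [ 637.  -207.4] r 28.2
scene pot_yellow 0.58 [154. 201.] 320 ztop 44.8 c 
[... 664 characters left out ...]
3 ztop 37.2 c [452.8 262.5] r 17.0
top pot_red 0.64 [200. 237.] 301 ztop 53.6 c [456.3 171.4] r 24.4
top pot_red 0.45 [235. 243.] 142 ztop 40.4 c [442.6  80.1] r 17.3
top lid_red 0.86 [341. 168.] 328 ztop 16.9 c [ 635.2 -208.4] r 27.7
top lid_red 0.7 [108. 245.] 1145 ztop 39.3 c [461.5 386.6] r 55.0
top lid_yellow 0.53 [269. 232.] 233 ztop 17.3 c [467.1 -17.5] r 22.7
top lid_yellow 0.51 [340. 170.] 331 ztop 16.9 c [ 635.2 -208.4] r 27.7
top tin 0.91 [414. 229.] 1830 ztop 119.9 c [ 470.  -379.2] r 50.0
top tape 0.86 [111. 234.] 1022 ztop 39.4 c [461.5 386.6] r 55.0
top block 0.57 [248. 125.] 846 ztop 28.7 c [773.   28.3] r 55.9
top block 0.52 [342. 170.] 301 ztop 16.8 c [ 636.4 -207.8] r 27.0
```

```bash
python3 - <<'E'
import cv2,numpy as np
s=cv2.imread("pics/top.png")
cv2.imwrite("pics/b.png",s)
from h import *
t=camera("top")
c=t["color"][210:310,130:260]; cv2.imwrite("pics/crop.png",cv2.resize(c,(780,600),interpolation=cv2.INTER_CUBIC))
E
```

```text
(no output)
```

View pics/top.png

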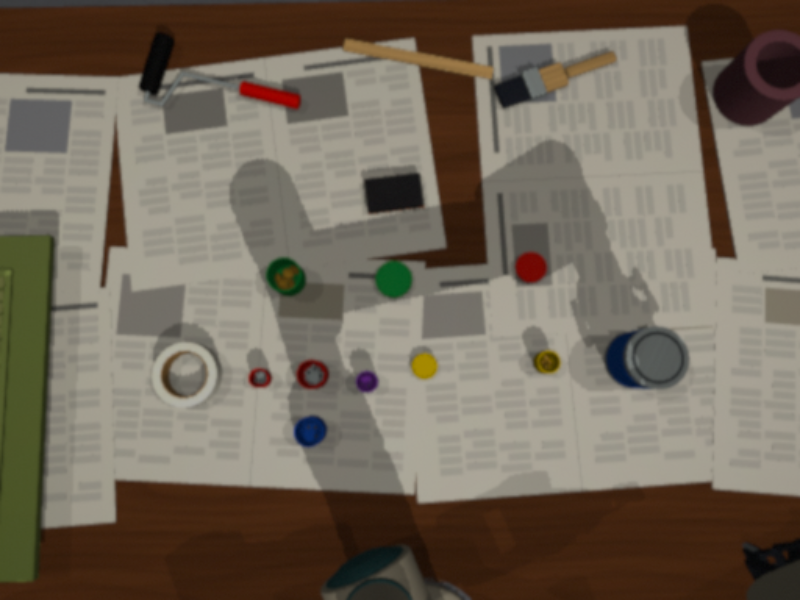

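View pics/crop.png

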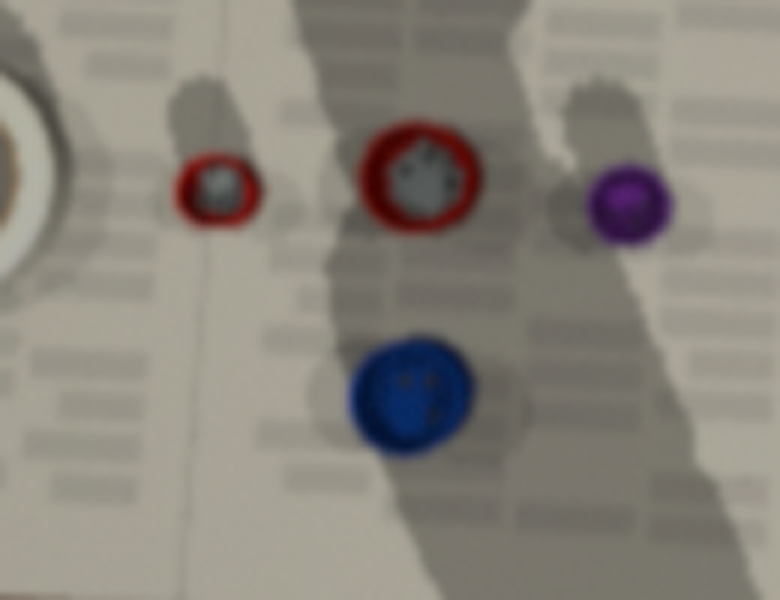

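View pics/scene.png

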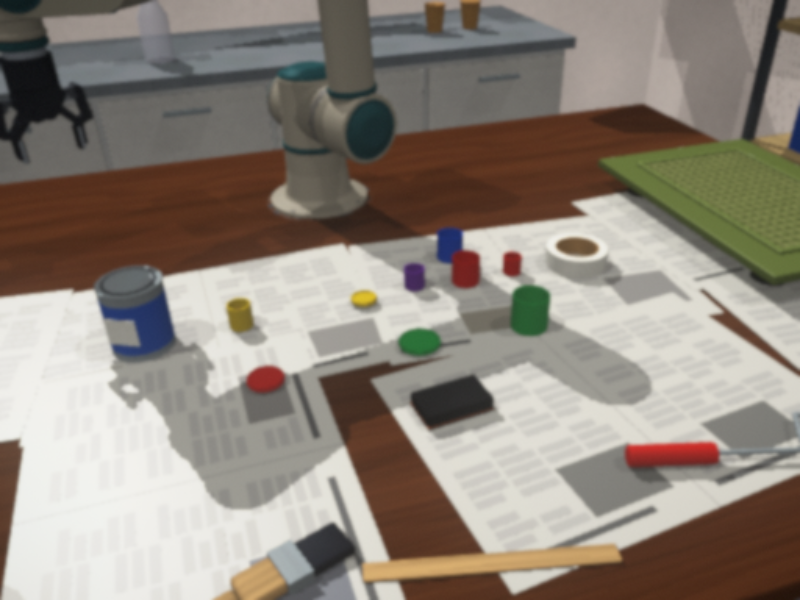

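Candidates for pot_red in the top view (512x384 pixels): large red (200,237), small red (165,240), blue (200,275) and purple (235,243). The blue and purple ones are excluded. Of the two reds, the larger at (200,237) is meant: r≈25 mm and 53 mm high, which matches the text. The crop confirms it. The stack pot is at (184,176) and the lids are at (251,181), (341,168) and (269,232).

Next I'll refine with the wrist camera, starting at the green pot.

```bash
cat >> h.py <<'E'
DOWN=[0,1,0,0]   # tool z down, closing along world y
from scipy.spatial.transform import Rotation as R
def wcloud(p,pos,q):
    f=192/np.tan(np.radians(p["fovy"])/2); z=p["range_z"].astype(float)
    v,u=np.mgrid[0:384,0:512]; x=u-p["cx"]; y=v-p["cy"]; r=np.hypot(x,y)+1e-9; th=r/f
    k=np.tan(th)/r
    P=np.stack([x*k*z,-y*k*z,-z,np.ones_like(z)],-1)@np.asarray(p["hand_eye"]).T
    W=P[...,:3]@R.from_quat(np.roll(q,-1)).as_matrix().T+np.asarray(pos)
    W[(z<=0)|(th>1.4)]=np.nan
    return W
def circ(W,xy,h,rad,tol=4):
    """centre, radius, height of the flat top of a round thing near xy"""
    xy=np.asarray(xy,float)
    w=W.reshape(-1,3); w=w[~np.isnan(w[:,0])]
    w=w[(np.hypot(*(w[:,:2]-xy).T)<rad+15)&(abs(w[:,2]-h)<9)]
    zt=np.percentile(w[:,2],90); k=w[abs(w[:,2]-zt)<tol]
    c,r=cv2.minEnclosingCircle(k[:,:2].astype(np.float32))
    return np.round([c[0],c[1],r,zt],1)
def wlook():
    pos=readout.current_tcp_pos(); q=readout.current_eef_rot(); p=camera("wrist")
    return p,wcloud(p,pos,q)
T={"pot_green":((623.6,215.5),62,30),"lid_green":((618.9,32.9),15,33),"pot_red":((456,171.4),52,25),
"lid_red":((635.5,-208.2),15,28),"pot_yellow":((468,-223),44,20),"lid_yellow":((467,-16.5),15,23)}
E
python3 - <<'E'
from h import *
Wt=cloud(camera("top")); Ws=cloud(camera("scene"))
for n,a in T.items(): print(n,circ(Wt,*a),circ(Ws,*a),[env.solve_ik([*a[0],z],DOWN) is not None for z in (0,250)])
print(env.grip_depth, readout.current_opening())
env.move_pose([600,215,220],DOWN)
p,W=wlook(); print(readout.current_time_s(),readout.current_joints())
print("wrist",circ(W,*T["pot_green"])); 
try: print("wrist lid",circ(W,*T["lid_green"]),"red",circ(W,*T["pot_red"]))
except Exception as e: print(e)
cv2.imwrite("pics/w1.png",p["color"])
E
```

```text
pot_green [623.2 216.   29.6  64.1] [623.7 219.1  33.5  63.5] [True, True]
lid_green [619.2  32.3  32.6  16.6] [618.1  34.   33.6  16.4] [True, True]
pot_red [456.9 171.6  24.7  54.1] [453.7 173.3  27.7  53.3] [True, True]
lid_red [ 635.4 -208.8   27.7   16.4] [ 634.8 -206.5   28.3   16.6] [True, True]
pot_yellow [ 469.  -225.2   19.7   46.6] [ 467.  -221.5   21.9   45.7] [True, True]
lid_yellow [467.  -17.4  22.6  16.5] [464.1 -16.1  26.1  16.4] [True, True]
18.700000000000003 0.9994682737531168
3.95 [ 2.84880816e-01  3.76917678e-01  1.05012643e+00 -1.41710130e-04
  1.71437415e+00  1.85673664e+00]
wrist [623.2 216.6  29.8  63.5]
wrist lid [618.5  32.5  33.4  15.5] red [456.1 172.1  25.5  53.3]
```

View pics/w1.png

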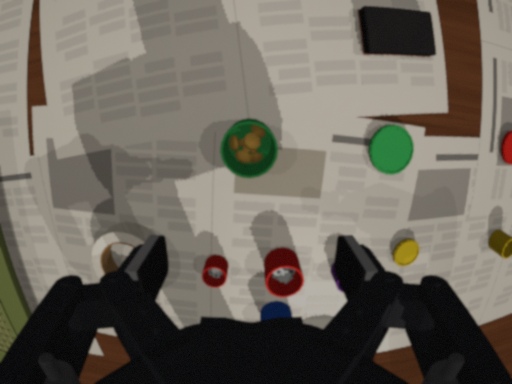

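The wrist view shows the green pot at (249,148), its lid at (391,149) and the red pot at (284,272). All three cameras agree within about 1 mm. I'll square up the green pot with a light squeeze, then place its lid.

```bash
cat >> h.py <<'E'
def pick(xy,ztcp,wopen,force,over):
    env.gripper_to(min(1,wopen/85))
    env.move_pose([*xy,over],DOWN)
    if env.line_to([*xy,ztcp],feed=120,threshold=12): print("contact at",readout.current_tcp_pos())
    env.gripper_to(0,force)
    print("grip: opening %.3f force %.1f tcp %s t %.1f"%(readout.current_opening(),readout.current_gripper_force(),np.round(readout.current_tcp_pos(),1),readout.current_time_s()))
def place(xy,ztcp,over):
    "lower to ztcp, guarded for the last 12 mm; returns without releasing"
    z0=readout.current_tcp_pos()[2]
    env.move_pose([*xy,over],DOWN)
    env.line_to([*xy,ztcp+12],feed=120)
    hit=env.line_to([*xy,ztcp-0.5],feed=20,threshold=5)
    print("placed: hit",hit,"dz %.1f"%(readout.current_tcp_pos()[2]-ztcp),np.round(readout.current_ft_force(),1),"t %.1f"%readout.current_time_s())
def release(xy,wopen,over):
    env.gripper_to(min(1,wopen/85)); env.line_to([*xy,over],feed=150)
S=(623.3,216.3)
E
python3 - <<'E'
from h import *
pick(S,18,85,20,120)
env.pause(.2); release(S,85,120)
L=(618.8,32.4)
env.gripper_to(80/85); env.move_pose([*L,80],DOWN)
p,W=wlook(); print(circ(W,*T["lid_green"]))
pick(L,-3,80,30,60)
env.line_to([*L,110],feed=150)
p,W=wlook(); print("pot",circ(W,*T["pot_green"]))
cv2.imwrite("pics/w2.png",p["color"])
print(readout.current_opening(),np.round(readout.current_ft_force(),1))
E
```

```text
grip: opening 0.712 force 22.6 tcp [623.9 216.5  19.2] t 6.0
[618.7  32.8  33.5  15.5]
grip: opening 0.755 force 33.3 tcp [619.9  32.4  -1.1] t 9.9
pot [623.4 215.9  31.   63. ]
0.7541185267250343 [ 0.1 -0.1  0.2]
```

View pics/w2.png

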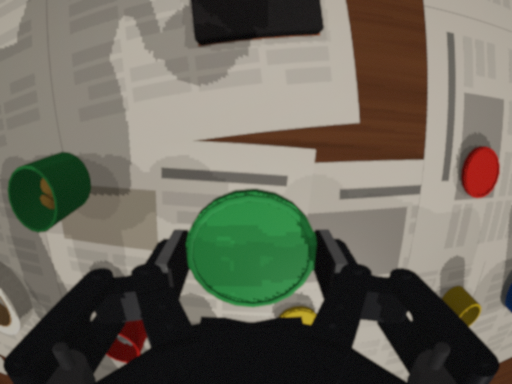

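The green lid is held centred and level at (252,247). Now I'll place it.

```bash
python3 - <<'E'
from h import *
print(np.round(readout.current_tcp_pos(),2))
place(S,52,100)
print(np.round(readout.current_tcp_pos(),2))
release(S,82,150)
env.pause(.1)
t=camera("top");print("top lid",circ(cloud(t),S,70,33))
env.move_pose([S[0]-30,S[1],230],DOWN)
p,W=wlook(); print("wrist lid",circ(W,S,70,33))
w=W.reshape(-1,3);w=w[(np.hypot(*(w[:,:2]-S).T)<25)&(w[:,2]>50)]
A=np.c_[w[:,:2]-S,np.ones(len(w))];print("plane",np.linalg.lstsq(A,w[:,2],rcond=None)[0])
print("red",circ(W,*T["pot_red"]),circ(cloud(t),*T["pot_red"]))
cv2.imwrite("pics/w3.png",p["color"][60:320,120:400])
E
```

```text
[617.98  32.39 108.24]
placed: hit True dz 1.9 [ 0.3 -0.5  5.3] t 12.6
[623.41 216.4   53.94]
top lid [620.5 215.2  31.6  71.2]
wrist lid [622.  216.   32.9  70.5]
plane [-6.87756080e+00 -1.85913853e-03  1.99772176e+02]
red [455.5 171.8  25.6  53.4] [458.6 164.5  21.7  55.4]
```

View pics/w3.png

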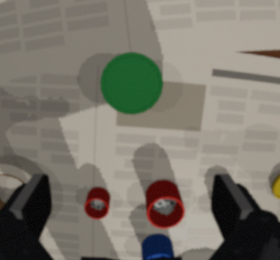

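The green lid is home: its top is at 70.5 mm against 70 expected, and it is centred. Next is the red pot.

```bash
python3 - <<'E'
from h import *
P=(455.8,171.8)
pick(P,14,72,35,140)
env.line_to([*P,150],feed=150)
print(readout.current_opening(),np.round(readout.current_ft_force(),1))
S2=(622.6,216.2)
place(S2,14+68.5,150)
release(S2,72,185)
env.move_pose([S2[0]-40,S2[1],260],DOWN)
p,W=wlook(); print("wrist red",circ(W,S2,121,25),"lid",circ(W,S2,70,33))
t=camera("top");print("top",circ(cloud(t),S2,121,25))
cv2.imwrite("pics/w4.png",p["color"])
print("redlid",circ(cloud(t),*T["lid_red"]))
E
```

```text
grip: opening 0.581 force 36.7 tcp [456.4 172.1  15. ] t 16.9
0.5820669328940808 [-0.  -0.3 -1.5]
placed: hit True dz 0.5 [-0.9  0.2  5.2] t 19.8
wrist red [621.7 216.   25.1 121.5] lid [622.4 215.9  32.7  72.8]
top [644.8 214.1   9.3 122.5]
redlid [ 635.3 -208.4   27.6   16.4]
```

View pics/w4.png

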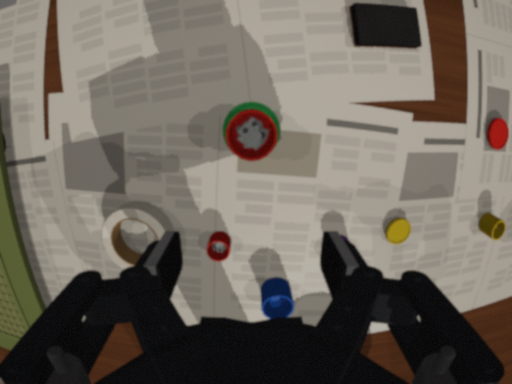

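The red pot stands at (251,134), concentric on the green lid, with its top at 121.5 mm against 120 expected. Next is the red lid.

```bash
python3 - <<'E'
from h import *
S2=(622.2,216.2)
env.gripper_to(72/85); env.move_pose([600,-208.4,160],DOWN)
p,W=wlook(); c=circ(W,*T["lid_red"]); print("lid",c,"yellow",circ(W,*T["pot_yellow"]))
L=(float(c[0]+635.3)/2,float(c[1]-208.4)/2)
assert np.hypot(L[0]-635,L[1]+208)<4
pick(L,-2,72,30,60)
env.line_to([*L,200],feed=200)
print(readout.current_opening(),np.round(readout.current_ft_force(),1))
place(S2,-2+113.5,200)
release(S2,74,190)
env.move_pose([S2[0]-45,S2[1],290],DOWN)
p,W=wlook(); print("wrist redlid",circ(W,S2,128,28))
cv2.imwrite("pics/w5.png",p["color"])
E
```

```text
lid [ 635.  -209.    27.8   15.8] yellow [ 468.6 -225.7   20.5   45.3]
grip: opening 0.632 force 31.4 tcp [ 6.361e+02 -2.091e+02  1.000e-01] t 25.1
0.6334320239018786 [-0.  -0.4 -0.9]
placed: hit True dz 1.5 [-1.1 -0.5  4.3] t 29.2
wrist redlid [620.8 215.9  28.2 128.8]
```

View pics/w5.png

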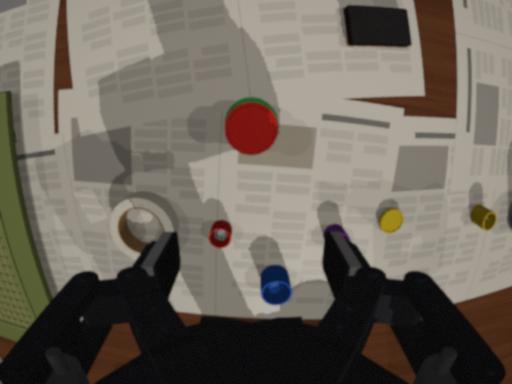

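The red lid is home at (251,128), with its top at 128.8 mm against 128. Next is the yellow pot.

```bash
python3 - <<'E'
from h import *
S2=(621.2,216.1)
P=(468.8,-225.5)
pick(P,10,62,30,140)
env.line_to([*P,210],feed=200)
print(readout.current_opening(),np.round(readout.current_ft_force(),1))
place(S2,10+126.5,210)
release(S2,62,215)
env.move_pose([S2[0]-50,S2[1],310],DOWN)
p,W=wlook(); print("wrist yellow",circ(W,S2,171,20))
t=camera("top"); print(circ(cloud(t),*T["lid_yellow"]))
cv2.imwrite("pics/w6.png",p["color"])
E
```

```text
grip: opening 0.466 force 30.5 tcp [ 469.3 -225.8   10.9] t 34.3
0.4645188834962897 [ 0.9  0.5 -0.5]
placed: hit True dz 0.4 [0.9 0.5 4.2] t 38.4
wrist yellow [619.8 215.6  20.1 171.6]
[466.9 -17.4  22.5  17. ]
```

View pics/w6.png

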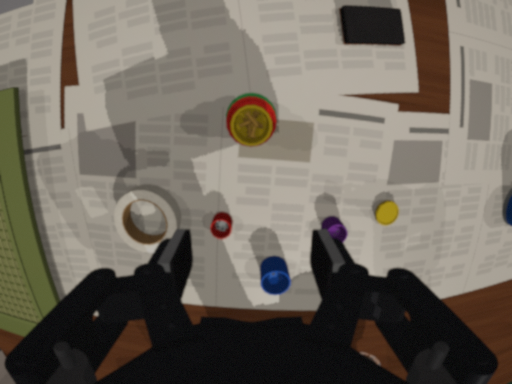

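The yellow pot is seated at (251,124), with its top at 171.6 mm against 170. The yellow lid is the last one.

```bash
python3 - <<'E'
from h import *
S2=(620.3,215.9)
env.gripper_to(62/85); env.move_pose([432,-17.4,160],DOWN)
p,W=wlook(); c=circ(W,*T["lid_yellow"]); print("lid",c)
L=(float(c[0]+466.9)/2,float(c[1]-17.4)/2)
assert np.hypot(L[0]-467,L[1]+17)<4
pick(L,-1,62,30,60)
env.line_to([*L,240],feed=200)
print(readout.current_opening(),np.round(readout.current_ft_force(),1))
place(S2,-1+163.5,240)
release(S2,64,240)
env.move_pose([S2[0]-50,S2[1],330],DOWN)
p,W=wlook(); print("wrist yellow lid",circ(W,S2,178,23))
cv2.imwrite("pics/w7.png",np.hstack([p["color"][60:320,130:390],camera("scene")["color"][60:320,240:500]]))
E
```

```text
lid [466.3 -17.   23.2  15.8]
grip: opening 0.521 force 29.7 tcp [467.6 -17.3   0.7] t 43.2
0.5155758780042605 [0.3 0.  0.1]
placed: hit True dz 1.2 [-0.4 -0.   4.3] t 46.8
wrist yellow lid [618.3 215.7  23.1 178.8]
```

View pics/w7.png

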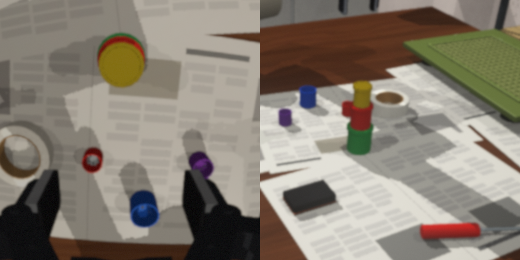

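The full stack stands straight in both views. The top is at 178.8 mm against 178 expected, and the gripper is well clear.

```bash
python3 - <<'E'
from h import *
env.pause(0.5); print(env.job_done())
E
```

```text
the job is handed in; nothing more can be done
None
```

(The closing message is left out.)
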